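Hitch the reagent carriage and draw it out

ROBOT

A 6-joint arm with a two-finger parallel gripper is mounted at the origin on a cart in front of the work surface, level with it; the furniture and walls round the work are solid. World frame = base frame: x ahead of the robot, y to its left, z up, the work surface at z = 0. Lengths are in mm, angles in rad, forces in N, time in s.
With the tool pointing down it reaches from about 300 to 775 mm from the base axis. Payload 14.6 kg.
Tool frame: the origin (TCP) lies between the finger pads; the fingertips stand 8 mm ahead of it and the grasp point (between the pads) lies 11 mm behind it; x points along the fingers, y is the direction in which the jaws open and shut, and the axes are right-handed (so a half turn about x gives the same grasp; the last joint's range is limited). The gripper opens to 94 mm and grips with 3 to 60 N. Pads are 16 mm wide; open, the fingers measure 119 mm over their backs; the gripper's body (75 mm by 177 mm) begins 78 mm behind the grasp point.
Start: joints at [1.273, 0.3, 1.521, -0, 1.321, -0.067], TCP at [125.814, 535.407, 213.446] pointing down, gripper open.
Joint ranges: [-3.03, 3.03], [-0.79, 2.21], [0.23, 2.52], [-1.04, 4.18], [0, 3.07], [-2.55, 2.55]. Speed limits (rad/s): [2.22, 2.22, 2.57, 3.14, 3.14, 3.14].

INTERFACE

Orientations are given as [roll, pitch, yaw] about the fixed x, y, z axes, in that order (R = Rz(yaw) Ry(pitch) Rx(roll)).
In Python, from cell import telemetry, camera, calibration, order gives the robot as it stands.
- The arm moves only by the shell command python3 -m handwheel 'ROWS' [FORCE]. ROWS is JSON, a list of rows, each a list of 7 numbers: the turn, a rotation vector about the tool's x, y, z as a fraction of full scale, then the shift along the tool's x, y, z as a fraction of full scale, then the opening, from 0 (shut) to 1 (fully open). A call has 1 to 12 rows; each row is the pose to reach, as a shift and turn from the pose measured when the call began, along the tool's axes at that moment, turning the shorter way round; what a row does not reach only later rows make up. Full scale, the value 1, is 300 mm for a shift and pi rad for a turn. A row lasts 1/8 s, in which the tool goes at most 62.5 mm and 10.7 degrees, less where a joint would pass 70% of its speed; a pose out of reach is approached as far as the arm can. A call with a number of a shift or a turn outside -1 to 1 is refused whole. A call with a gripper value outside its range is refused whole. The fingers move at their own pace and stop on an object; FORCE is the grip in N (left out, the last holds). Time passes only in rows, so rows that repeat a pose let the fingers close. It gives the time, the measured TCP pose, the force and the opening at its end, in the units of the state.
- telemetry.read_state(): the state, without advancing time (a new reading comes with each control period).
- camera(name): name is "side" or "top"; returns the picture (420x560x3 uint8, red, green, blue); there is no depth.
- calibration(name): a dict with "fov_y" (degrees; the focal length in pixels is half the picture's height over the tangent of half this angle, whatever the lens; pixels are square), "cx", "cy" (the principal point, pixels), "position" and "attitude" of the camera in the world. Camera axes: x right, y down, z forward; pixel columns grow to the right and rows downward; lengths in mm; the calibration is good to about 2 mm. A picture is of the moment at which its call begins. calibration takes no time and is no camera call.
- order.sign_off(): hands the job in, once; it reports no verdict.
The state is a dict: "clock": time; "joints": joint angles; "qd": joint speeds; "effort": joint torques, N m; "eef_pos": TCP position; "eef_rot": TCP orientation; "wrist_force": force on the tool from outside, world axes, zero at the start; "moment": the same for the moment, N m; "finger_gap": finger opening in mm.
Only numpy, scipy, OpenCV 4.12 (cv2) and the standard library are available. Lean on these libraries where they do the work, as an engineer would, in place of code of your own. Each camera call takes 0.05 s, during which the arm holds its last target.

TASK

Take the rack puller by its black grip, push its hook onto the capped pin at the front of the reagent carriage until the red sprung latch flips shut behind the pin, and press it home with about 18 N to be sure that it has caught; then draw the carriage all the way out to its front stop and let go, leaving the puller hitched and standing flat on the worktop and the two bottles upright in the tray. The pin's setting in its slot is not known exactly, so feel for it: the press home must reach 14 N, and hook and carriage must never push or pull on each other with more than 24 N. Touch only the puller: not the carriage, its bottles or dock, or the other things on the bench.

Things in the scene. Friction and masses are not known exactly. Their poses are not given: they have to be found in the camera images.
- puller: loose hand puller, 0.4 kg; origin on its underside, below its grip; x = the way the hook's mouth faces, z up. Dark skid block (x -50..20 mm, 44 wide, 20 high) under an aluminium plate (z 20..30, 40 wide) ending in a two-pronged hook, tips at x 86. Black grip over the origin: 42 long (x), 14 thick (y), z 30..82; pinch it across y from above. Hitch it sliding (adds friction) or a few mm up
- hook_seat (a point): on the puller, at x 62, y 0, z 25 mm of its frame: where the pin's axis lies when it is at the bottom of the hook's throat. Throat 15 mm wide, for a 12 mm pin; the prong tips are 12 mm rounds, so the mouth guides a pin up to about 5 mm off centre. The mouth (latch pivot) is 17.5 mm ahead of the seat. The latch snaps shut once the pin is within about 2.5 mm of the seat; then the pin has about 9 mm of play between seat and latch
- latch (a joint): angle of the hook's red sprung latch: 0 = shut across the mouth, grows to 1.35 rad as it is pushed inward (towards the seat); it springs back to 0, and cannot swing outward. A pin opens it with roughly 5 to 11 N of push, after which the force drops before the pin meets the seat
- dock: grey dock fixed to the worktop, 130 (x) x 124 (y) mm; origin at the centre of its underside; x = the way the hook has to be pushed (away from the robot), z up. Base plate 8 mm high, side rails to 26 mm high. The blue carriage runs on it: a tray 60 (x) x 106 (y) mm, floor at z 16, rim at z 31
- carriage (a joint): how far the carriage is drawn out along the dock's -x (m): 0 = against its rear stop, 0.05 = at its front stop; sliding friction about 2.5 N. It starts within 8 mm of the rear stop and is pushed back to it before the latch gives way
- pin_slot (a point): middle of the slot in the steel tongue at the carriage's front, 25 mm above the worktop, axes as the dock's; at carriage 0 it lies at x -45, y 0 of the dock. The upright steel pin (12 mm diameter, z 14..40, brass cap 24 mm wide at z 40..46, so the hook cannot be put on from above) is clamped somewhere along this slot, up to 10 mm either way along x from this point; where is not measured. Tongue top at z 13.5 mm, 36 wide, reaching 26 mm towards the robot from this point
- bottle_l: amber reagent bottle with white cap, 44 mm wide, 90 high, standing loose in the carriage tray (left); origin at centre of underside
- bottle_r: amber reagent bottle with yellow cap, same size, standing loose in the tray (right); origin at centre of underside
- beaker: small clear beaker, 51 mm wide, 52 high mm; bystander, origin at centre of underside
- slide_case: blue lidded slide box, 57x87x32 mm; bystander, origin at centre of underside
- tape: roll of masking tape lying flat, 66 wide, 18 high mm; bystander, origin at centre of underside
- timer: white bench timer standing on edge, 21x62x54 mm; bystander, origin at centre of underside
- tall_bottle: white reagent bottle with red cap, 55 wide, 125 high mm; bystander, origin at centre of underside
- dropper_bottle: small white dropper bottle, 26 wide, 68 high mm; bystander, origin at centre of underside

How it is judged (in metres and radians):
On the way, in this order (a step that is already met when the one before it is completed fails the run):
1. the pin pushes the hook's latch open (past 0.5 rad) (value of joint latch above 0.5 rad and contact force between puller and dock above 0.5 N).
2. the latch is shut behind the pin and the hook is pressed home on it with at least 14 N, the carriage at its rear stop (within 5 mm) (value of joint latch below 0.15 rad and x of hook_seat in the frame of pin_slot between -0.022 and 0.013 m and y of hook_seat in the frame of pin_slot between -0.006 and 0.006 m and value of joint carriage below 0.005 m and contact force between puller and dock above 14 N), for 0.1 s.
At the end, for the whole second after the job is handed in: Carriage at its front stop (over 44 of 50 mm); seat -22..13 mm along the slot and within 6 mm sideways of the slot's middle, latch shut (under 0.15 rad); puller flat on the worktop (4 mm, 0.1 rad), at rest (under 20 mm/s) and released; bottles upright (0.1 rad) (value of joint latch below 0.15 rad and x of hook_seat in the frame of pin_slot between -0.022 and 0.013 m and y of hook_seat in the frame of pin_slot between -0.006 and 0.006 m and value of joint carriage above 0.044 m and angle between each of bottle_l, bottle_r, puller's own z axis and vertical below 0.1 rad and height (world z) of puller below 0.004 m and linear speed of puller below 0.02 m/s); the robot touches nothing.
It fails at once if a bottle in the tray tips by more than 0.4 rad (angle between any of bottle_l, bottle_r's own z axis and vertical above 0.4 rad).
It fails at once if the puller and the dock with its carriage press on each other with more than 24 N (contact force between puller and dock above 24 N).
It fails at once if the robot touches the dock, its carriage or the bottles (over 1 N) (contact force between any of the fingers, the arm and dock above 1 N or contact force between any of the fingers, the arm and bottle_l above 1 N or contact force between any of the fingers, the arm and bottle_r above 1 N).
It fails at once if a bystander is moved more than 20 mm (distance of any of beaker, slide_case, tape, timer, tall_bottle, dropper_bottle from where it was at the start of the episode above 0.02 m).
It also fails if it takes over 72 s, if anything falls off the work surface, if the arm or the gripper's body presses on something with over 40 N, if the wrist force passes 120 N, or if a joint passes its speed limit or range.

## Working session

There is one attempt and no reset: what is moved stays moved. The work goes in short steps, Python scripts to look and compute and a shell command to move; the robot and the scene stay as the last step left them, time stands still between calls to the robot, and variables do not carry over. Pictures are saved under pics/ and viewed, and the job is handed in when it is done.

```bash
mkdir -p pics; ls
cat > h.py <<'E'
import numpy as np, cv2
from cell import telemetry, camera, calibration, order
E
python3 - <<'E'
from h import *
for n in ("side","top"):
    c=calibration(n); print(n,c)
    cv2.imwrite(f"pics/{n}0.png",camera(n)[:,:,::-1])
print(telemetry.read_state())
E
```

```text
pics
side {'fov_y': 43.3274146397937, 'cx': 280.46702662713227, 'cy': 214.66250081861736, 'position': array([ 287.94985156, -927.98777389, 1238.81707483]), 'attitude': array([-2.47549283,  0.00789983, -0.30786692])}
top {'fov_y': 44.15633523124678, 'cx': 283.88875898011065, 'cy': 218.72122371619815, 'position': array([ 219.54428678,  -36.24257933, 1760.55402405]), 'attitude': array([-2.93944335e+00,  1.31058915e-03, -1.52619711e+00])}
{'clock': 0.1, 'joints': array([ 1.27340541e+00,  3.00403674e-01,  1.52153138e+00, -1.18893119e-05,
        1.32066497e+00, -6.65912120e-02]), 'qd': array([ 0.00024559, -0.00271766, -0.00417836,  0.00013205, -0.00156672,
        0.00108822]), 'effort': array([ 6.91903733e-04, -5.32641470e+01, -3.53287375e+01,  7.09071779e-02,
        2.34822911e-02, -6.38648635e-05]), 'eef_pos': array([125.75120585, 535.20129   , 212.94432563]), 'eef_rot': array([-1.62595592,  1.56978889, -1.85675268]), 'wrist_force': array([-0.2932571 , -0.13931444, -0.50017773]), 'moment': array([0.00298016, 0.00241973, 0.00298376]), 'finger_gap': 93.9780513135459}
```

View pics/side0.png

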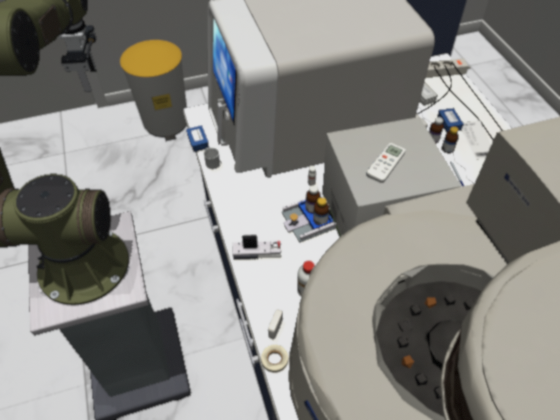

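View pics/top0.png

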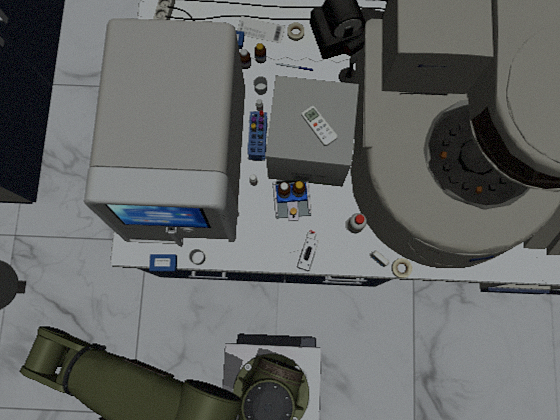

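```bash
cat >> h.py <<'E'
from scipy.spatial.transform import Rotation as Rn
def cam(n):
    c=calibration(n); f=210/np.tan(np.radians(c['fov_y'])/2)
    return c['cx'],c['cy'],f,np.array(c['position']),Rn.from_euler('xyz',c['attitude']).as_matrix()
def ray(n,u,v,z):
    cx,cy,f,p,R=cam(n); d=R@[(u-cx)/f,(v-cy)/f,1]; return (p+d*(z-p[2])/d[2]).round(1)
def proj(n,P):
    cx,cy,f,p,R=cam(n); q=R.T@(np.array(P,float)-p); return (np.array([cx,cy])+f*q[:2]/q[2]).round(1)
def crop(n,x0,y0,w,h,k,name):
    im=camera(n)[y0:y0+h,x0:x0+w,::-1]; cv2.imwrite(f"pics/{name}.png",cv2.resize(im,None,fx=k,fy=k,interpolation=cv2.INTER_CUBIC))
E
python3 - <<'E'
from h import *
crop("top",260,170,80,110,7,"t1") if 0 else None
crop("top",255,170,80,75,8,"t1a"); crop("top",275,215,60,60,10,"t1b"); crop("side",220,180,100,80,8,"s1")
s=telemetry.read_state()
print(proj("side",s['eef_pos']),proj("side",[0,0,0]),proj("top",[0,0,0]))
print(ray("top",308,250,0),ray("side",255,250,0),ray("top",292,200,0),ray("side",310,217,0))
E
```

```text
[90.5 79. ] [ 84.2 265.5] [270.4 393.3]
[ 474.2 -105.3    0. ] [466.5 -96.2   0. ] [647.9 -43.2   0. ] [654.4 -32.6   0. ]
```

View pics/t1a.png

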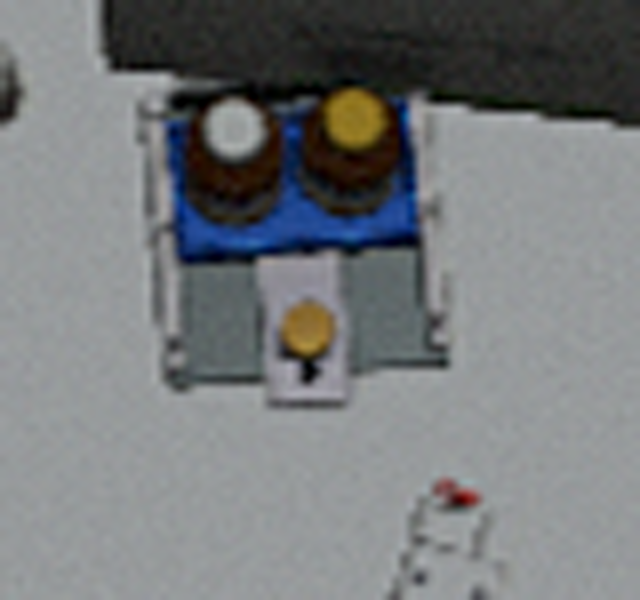

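View pics/t1b.png

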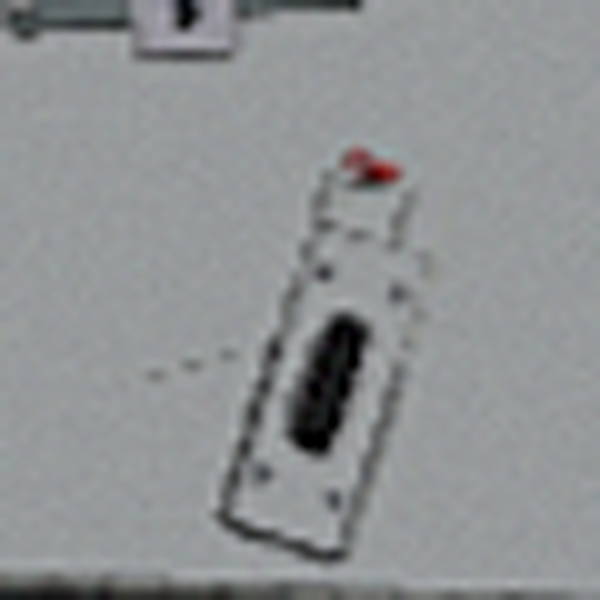

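View pics/s1.png

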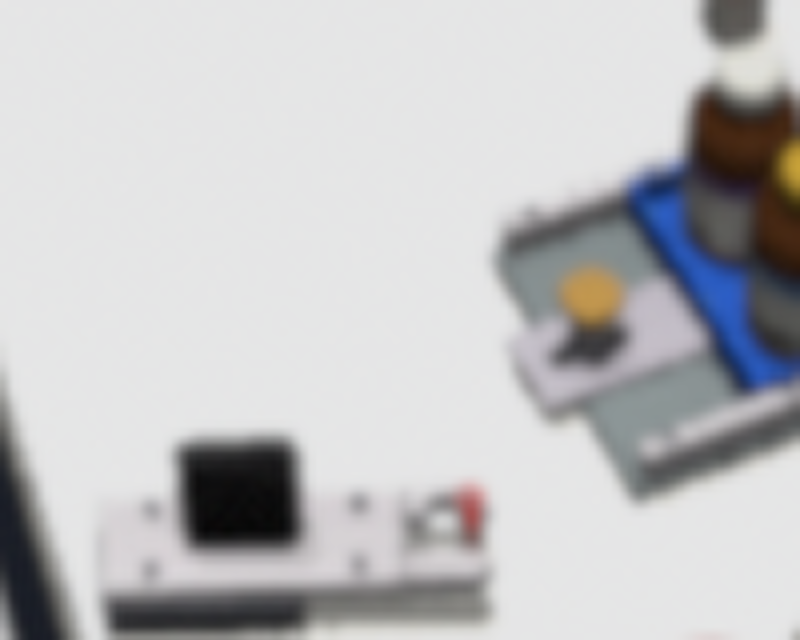

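```bash
cat > fit.py <<'E'
from h import *
from scipy.optimize import least_squares
def px(o,k,p): return np.array(o)+(np.array(p)+.5)/k-.5
A=lambda *p:("top",px((255,170),8,p)); B=lambda *p:("top",px((275,215),10,p)); S=lambda *p:("side",px((220,180),8,p))
pul=[((21,0,82),B(354,316)),((-50,20,30),B(224,510)),((-50,-20,30),B(347,548)),
 ((-21,7,82),S(180,445)),((21,7,82),S(292,440)),((-21,-7,30),S(190,545)),((21,-7,30),S(300,545)),((-50,20,30),S(100,505)),((-50,-20,30),S(106,590)),((86,-14,30),S(488,573))]
# dock: (x,y,z, kind) kind 0 dock,1 carriage,2 pin
dk=[((-71,18,13.5),1,A(268,403)),((-71,-18,13.5),1,A(349,400)),((-65,62,8),0,A(172,383)),((-65,-62,8),0,A(447,362)),((-45,0,46),2,A(307,328)),
((-71,18,13.5),1,S(512,345)),((-71,-18,13.5),1,S(550,412)),((-65,-62,8),0,S(640,492)),((-65,62,8),0,S(500,262)),((-45,0,46),2,S(592,293))]
def tr(x,y,a,P): c,s=np.cos(a),np.sin(a); return [x+c*P[0]-s*P[1],y+s*P[0]+c*P[1],P[2]]
def res(v,cams=("top","side")):
    bias={"top":v[8:10],"side":v[10:12]}; r=[]
    for P,(n,q) in pul:
        if n in cams:r+=list(proj(n,np.array(tr(*v[:3],P))+[*bias[n],0])-q)
    for P,k,(n,q) in dk:
        P=np.array(P,float); P[0]+=(-v[6] if k else 0)+(v[7] if k==2 else 0)
        if n in cams:r+=list(proj(n,np.array(tr(*v[3:6],P))+[*bias[n],0])-q)
    return np.array(r)
if __name__=="__main__":
  import h
  globals()['proj']=lambda n,P:(lambda cx,cy,f,p,R:(lambda q:np.array([cx,cy])+f*q[:2]/q[2])(R.T@(np.array(P)-p)))(*cam(n))
  for cams in (("top","side"),("top",),("side",)):
    g=lambda v:np.r_[res(v,cams),v[8:]/5]
    s=least_squares(g,[470,-100,-.2,650,-40,0.1,4,0]+[0]*4,x_scale=[10,10,.1,10,10,.1,5,5,1,1,1,1])
    print(cams,s.x.round(3),'\n',res(s.x,cams).round(1).reshape(-1,2).tolist())
E
python3 fit.py
```

```text
('top', 'side') [ 4.54123e+02 -1.02569e+02 -2.77000e-01  6.52536e+02 -4.28710e+01
  1.22000e-01  8.49100e+00 -8.39000e-01  1.84300e+00  8.25000e-01
 -1.84300e+00 -8.25000e-01] 
 [[-0.2, -0.3], [-0.1, 0.7], [-1.0, 0.7], [-0.5, -0.8], [1.0, -0.6], [-0.6, 1.9], [0.8, 1.4], [0.4, -0.8], [-0.7, 0.4], [0.9, -0.7], [0.4, 0.1], [0.7, -0.3], [-0.6, -0.2], [0.7, -0.3], [0.3, -0.1], [-0.5, -0.7], [0.0, -0.1], [-0.0, 0.6], [-0.7, -1.5], [0.1, 0.5]]
('top',) [ 4.57326e+02 -1.02898e+02 -2.70000e-01  6.53342e+02 -4.15450e+01
  1.16000e-01  7.83800e+00 -7.95000e-01 -0.00000e+00  0.00000e+00
  0.00000e+00  0.00000e+00] 
 [[0.2, -0.7], [0.4, 0.4], [-0.5, 0.3], [0.1, 0.2], [0.4, -0.2], [-0.9, -0.0], [0.5, 0.1], [0.0, -0.0]]Traceback (most recent call last):
  File "fit.py", line 24, in <module>
    s=least_squares(g,[470,-100,-.2,650,-40,0.1,4,0]+[0]*4,x_scale=[10,10,.1,10,10,.1,5,5,1,1,1,1])
    return func(*args, **kwargs)
    result = trf(vector_fun.fun, vector_fun.jac, x0, f0, J0, lb, ub, ftol, xtol,
                 gtol, max_nfev, x_scale, loss_function, tr_solver,
                 tr_options.cop
[... 1279 characters left out ...]
3, in <lambda>
    g=lambda v:np.r_[res(v,cams),v[8:]/5]
                     ~~~^^^^^^^^
  File "fit.py", line 17, in res
    if n in cams:r+=list(proj(n,np.array(tr(*v[3:6],P))+[*bias[n],0])-q)
                         ~~~~^^^^^^^^^^^^^^^^^^^^^^^^^^^^^^^^^^^^^^^^
  File "fit.py", line 21, in <lambda>
    globals()['proj']=lambda n,P:(lambda cx,cy,f,p,R:(lambda q:np.array([cx,cy])+f*q[:2]/q[2])(R.T@(np.array(P)-p)))(*cam(n))
                                                                                                                      ~~~^^^
  File "h.py", line 5, in cam
    c=calibration(n); f=210/np.tan(np.radians(c['fov_y'])/2)
ValueError: time passes only in moves, steps and waits
```

```bash
sed -i 's/^def cam(n):/import functools\n@functools.lru_cache\ndef cam(n):/' h.py; sed -i 's/((21,0,82),B(354,316))/((18,0,82),B(354,318))/' fit.py
python3 fit.py
python3 - <<'E'
from h import *
s=telemetry.read_state(); R=Rn.from_euler('xyz',s['eef_rot']).as_matrix(); print(R.round(3), s['clock'])
E
```

```text
('top', 'side') [ 4.54383e+02 -1.02677e+02 -2.78000e-01  6.52568e+02 -4.28760e+01
  1.22000e-01  8.49100e+00 -8.39000e-01  2.01000e+00  7.62000e-01
 -2.01000e+00 -7.62000e-01] 
 [[-0.4, 0.3], [-0.0, 0.6], [-1.0, 0.6], [-0.5, -0.8], [1.0, -0.6], [-0.6, 1.9], [0.9, 1.4], [0.4, -0.8], [-0.7, 0.4], [0.9, -0.7], [0.4, 0.0], [0.7, -0.4], [-0.6, -0.3], [0.7, -0.4], [0.3, -0.2], [-0.5, -0.7], [-0.0, -0.1], [-0.1, 0.6], [-0.8, -1.5], [0.1, 0.5]]
('top',) [ 4.58067e+02 -1.03234e+02 -2.72000e-01  6.53342e+02 -4.15450e+01
  1.16000e-01  7.83800e+00 -7.95000e-01  0.00000e+00 -0.00000e+00
  0.00000e+00  0.00000e+00] 
 [[0.0, -0.2], [0.5, 0.2], [-0.5, 0.1], [0.1, 0.2], [0.4, -0.2], [-0.9, -0.0], [0.5, 0.1], [0.0, -0.0]]
('side',) [ 4.51936e+02 -1.02865e+02 -2.83000e-01  6.51320e+02 -4.43190e+01
  1.26000e-01  8.96900e+00 -8.55000e-01  0.00000e+00 -0.00000e+00
 -0.00000e+00  0.00000e+00] 
 [[-0.7, -1.0], [0.8, -0.7], [-0.8, 1.7], [0.6, 1.3], [0.3, -1.0], [-0.9, 0.2], [0.7, -0.7], [-0.3, -0.5], [0.2, 0.2], [0.3, 0.8], [-0.5, -1.3], [0.3, 0.7]]
[[-0.     0.229  0.973]
 [-0.001  0.973 -0.229]
 [-1.    -0.001 -0.   ]] 0.25
```

Run:
```python
from h import *
print(ray("side",240,167,0),ray("side",322,142,0),ray("top",235,240,0),ray("top",113,235,0), ray("side",210,100,0))
s=telemetry.read_state(); R=Rn.from_euler('xyz',s['eef_rot']).as_matrix()
print(R.T@(np.array([455,-103,150])-s['eef_pos'])/300)
```

```text
[509.1 228.4   0. ] [799. 254.   0.] [497.7 147.    0. ] [496.5 568.7   0. ] [491.5 581.3   0. ]
[ 0.21159838 -1.8201497   1.5549883 ]
```

```bash
python3 -m handwheel '[[0,0,0,0,-0.15,0.13,1],[0,0,0,0,-0.3,0.26,1],[0,0,0,0,-0.45,0.39,1],[0,0,0,0,-0.6,0.52,1],[0,0,0,0,-0.75,0.65,1],[0,0,0,0,-0.91,0.78,1],[0,0,0,0,-0.91,0.78,1],[0,0,0,0,-0.91,0.78,1]]' 20
```

```text
clock: 1.25
eef_pos: [291.1, 216.3, 213.4]
eef_rot: [-1.299, 1.571, -1.531]
wrist_force: [0.5, -0.5, -0.2]
finger_gap: 93.8
```

Run:
```python
from h import *
s=telemetry.read_state(); R=Rn.from_euler('xyz',s['eef_rot']).as_matrix()
print(R.round(3),R.T@(np.array([455,-103,150])-s['eef_pos'])/300)
```

```text
[[ 0.     0.229  0.973]
 [-0.     0.973 -0.229]
 [-1.    -0.     0.   ]] [ 0.21158472 -0.91043923  0.776009  ]
```

```bash
python3 -m handwheel '[[0,0,0,0,-0.15,0.13,1],[0,0,0,0,-0.3,0.26,1],[0,0,0,0,-0.45,0.39,1],[0.01,0,0,0.05,-0.6,0.52,1],[0.015,0,0,0.1,-0.75,0.65,1],[0.015,0,0,0.15,-0.91,0.776,1],[0.015,0,0,0.21,-0.91,0.776,1],[0.015,0,0,0.21,-0.91,0.776,1]]' 20
```

```text
clock: 2.25
eef_pos: [454.9, -101.4, 149.2]
eef_rot: [3.13, 1.568, 2.853]
wrist_force: [-0.2, -0.5, -0.8]
finger_gap: 93.7
```

Run:
```python
from h import *
s=telemetry.read_state(); R=Rn.from_euler('xyz',s['eef_rot']).as_matrix()
print(R.round(3),R.T@(np.array([455,-103,150])-s['eef_pos'])/300)
crop("side",200,150,133,100,6,"s2"); crop("top",260,180,80,80,7,"t2")
```

```text
[[-0.003  0.273  0.962]
 [ 0.001  0.962 -0.273]
 [-1.     0.    -0.003]] [-0.00281507 -0.0049181   0.00172228]
```

View pics/s2.png

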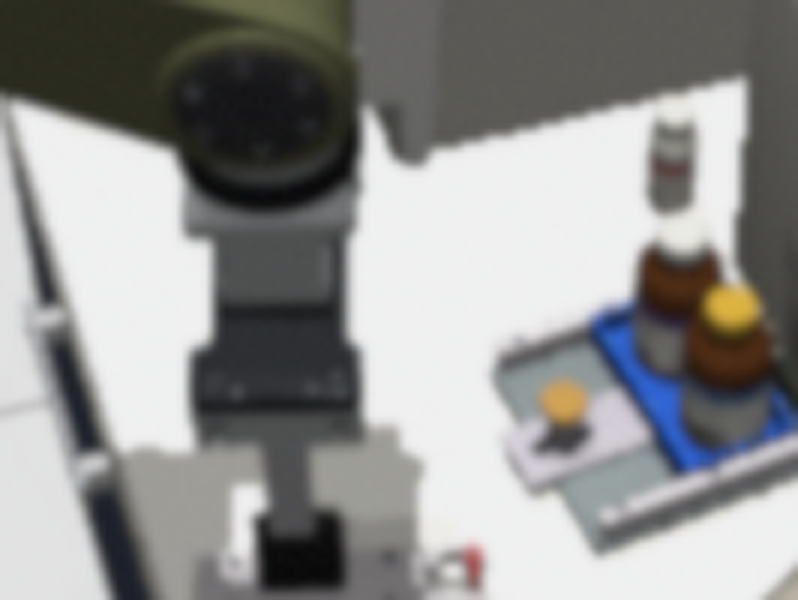

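View pics/t2.png

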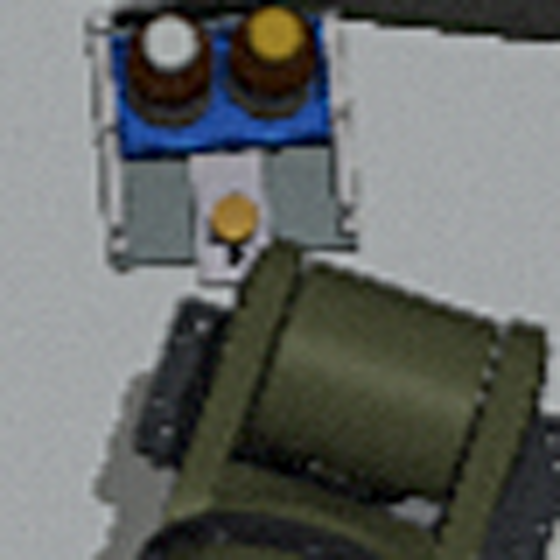

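Run:
```python
from h import *
s=telemetry.read_state(); R=Rn.from_euler('xyz',s['eef_rot']).as_matrix()
for d in ((8,-59,-8),(8,-59,8)):
  p=s['eef_pos']+R@np.array(d,float); q=proj("side",p); print(p,q,(q-[200,150])*6)
```

```text
[ 431.62559783 -156.06136415  142.90979576] [245.7 240.2] [274.2 541.2]
[ 447.01863789 -160.42648913  142.91112562] [252.  240.1] [312.  540.6]
```

```bash
python3 -m handwheel '[[0,0,0,0.1,-0.005,0,1],[0,0,0,0.2,-0.005,0,1],[0,0,0,0.27,-0.005,0,1],[0,0,0,0.31,-0.005,0,1],[0,0,0,0.34,-0.005,0,1],[0,0,0,0.34,-0.005,0,1],[0,0,0,0.34,-0.005,0,1]]' 25
python3 - <<'E'
from h import *
crop("side",200,150,133,120,6,"s3")
E
```

```text
clock: 3.22
eef_pos: [455.4, -103.0, 49.6]
eef_rot: [-0.1, 1.57, -0.376]
wrist_force: [0.3, 0.0, 0.4]
finger_gap: 94.2
```

View pics/s3.png

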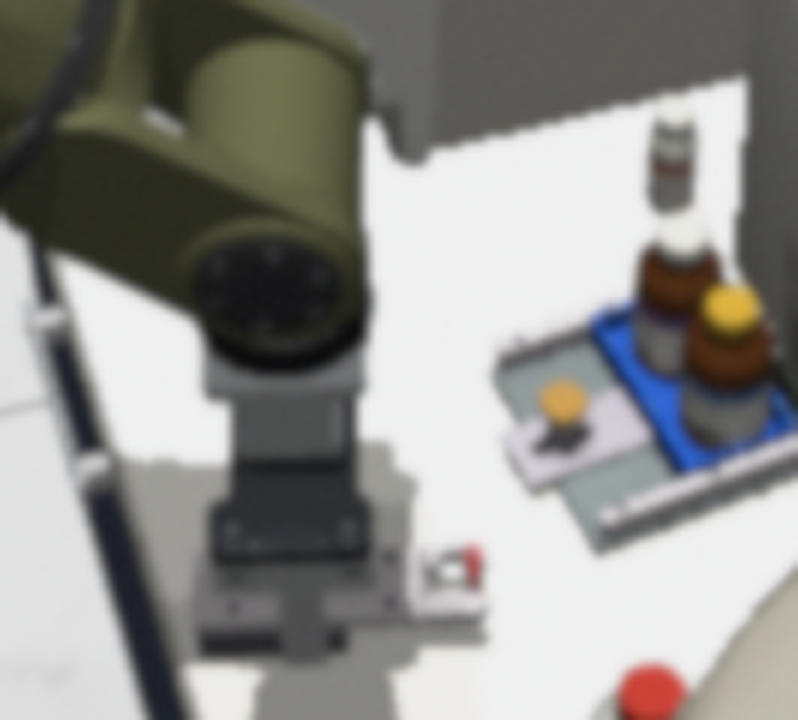

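```bash
python3 -m handwheel '[[0,0,0,0.005,0,0,0.3],[0,0,0,0.005,0,0,0],[0,0,0,0.005,0,0,0],[0,0,0,0.005,0,0,0],[0,0,0,0.005,0,0,0],[0,0,0,0.005,0,0,0],[0,0,0,0.005,0,0,0],[0,0,0,0.005,0,0,0]]' 40
```

```text
clock: 4.28
eef_pos: [455.4, -103.0, 48.0]
eef_rot: [-0.091, 1.57, -0.367]
wrist_force: [0.2, -0.1, -0.5]
finger_gap: 17.2
```

```bash
python3 -m handwheel '[[0,0,0,0,0,0,0],[0,0,0,0,0,0,0],[0,0,0,0,0,0,0],[0,0,0,-0.005,0,0,0],[0,0,0,-0.01,0,0,0],[0,0,0,-0.01,0,0,0],[0,0,0,-0.01,0,0,0]]' 40
python3 - <<'E'
from h import *
s=telemetry.read_state(); R=Rn.from_euler('xyz',s['eef_rot']).as_matrix()
print(s['eef_pos'],s['wrist_force'],s['moment'],s['finger_gap'],R.round(3))
crop("side",220,180,100,80,8,"s4");crop("top",265,180,60,75,8,"t4")
E
```

```text
clock: 5.15
eef_pos: [455.3, -103.0, 50.9]
eef_rot: [-0.13, 1.57, -0.407]
wrist_force: [-0.3, 0.0, -5.0]
finger_gap: 13.6
[ 455.30522027 -102.9740206    50.94409907] [-0.32015095  0.04746146 -5.00195017] [-0.01427327 -0.06912113 -0.01623735] 13.600832980597636 [[ 0.001  0.273  0.962]
 [-0.     0.962 -0.273]
 [-1.    -0.     0.001]]
```

View pics/s4.png

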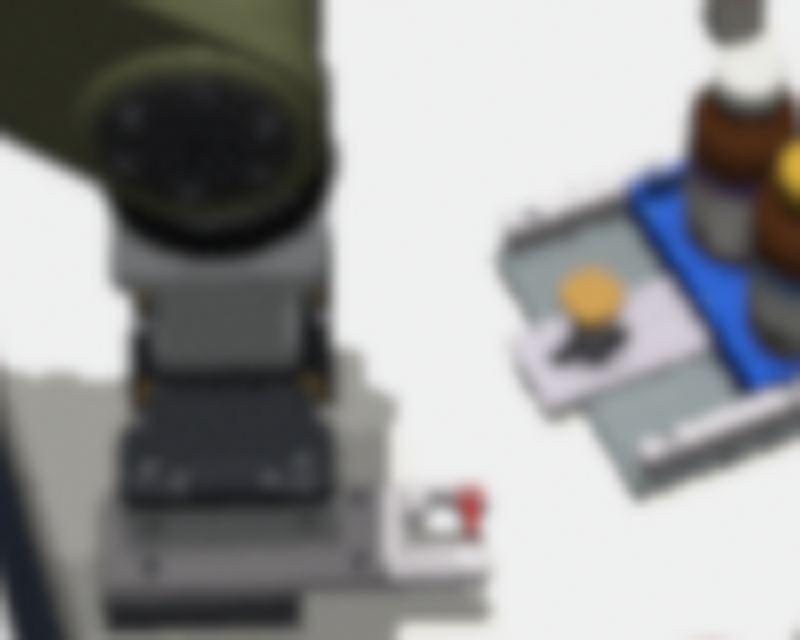

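View pics/t4.png

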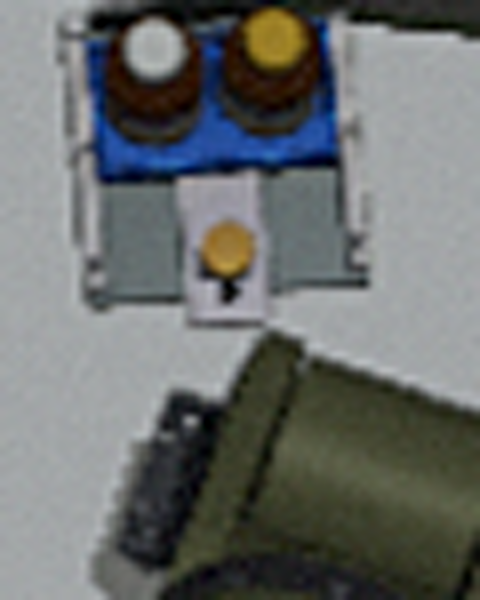

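```bash
python3 -m handwheel '[[-0.03,0,0,0,0.03,0,0],[-0.06,0,0,0,0.07,0,0],[-0.09,0,0,0,0.11,0.02,0],[-0.11,0,0,0,0.145,0.05,0],[-0.127,0,0,0,0.165,0.085,0],[-0.127,0,0,0,0.165,0.085,0],[-0.127,0,0,0,0.165,0.085,0]]' 40
python3 - <<'E'
from h import *
s=telemetry.read_state(); R=Rn.from_euler('xyz',s['eef_rot']).as_matrix()
print(s['eef_pos'],s['wrist_force'],s['moment'],s['finger_gap'],R.round(3),np.arctan2(R[1,2],R[0,2]))
crop("side",240,170,90,70,8,"s5");crop("top",265,180,60,75,8,"t5")
print(ray("side",293.5,216.1,46),ray("top",292.9,210.5,46))
E
```

```text
clock: 6.12
eef_pos: [492.9, -62.4, 50.8]
eef_rot: [-0.874, 1.57, -0.753]
wrist_force: [0.8, 0.4, -5.8]
finger_gap: 13.8
[492.85572369 -62.39177738  50.79066651] [ 0.75401675  0.36682248 -5.75305098] [0.00742598 0.00067678 0.04441335] 13.82337876137015 [[ 0.    -0.121  0.993]
 [-0.     0.993  0.121]
 [-1.    -0.     0.   ]] 0.12147962665639075
[597.  -48.2  46. ] [600.3 -47.6  46. ]
```

View pics/s5.png

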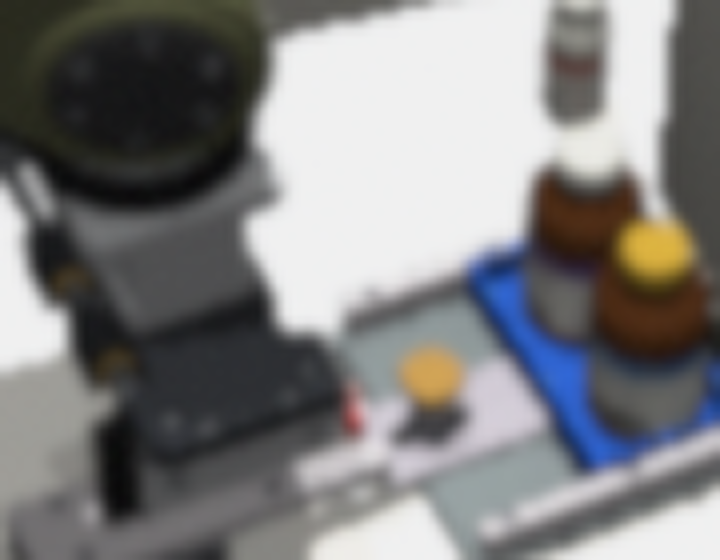

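View pics/t5.png

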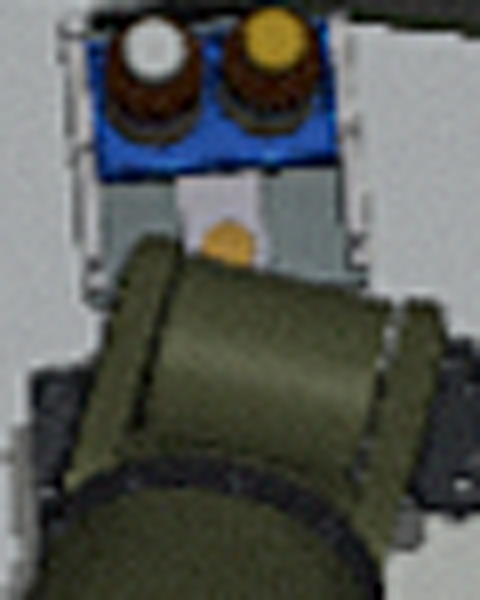

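Run:
```python
from h import *
im=cv2.imread("pics/s5.png"); s=telemetry.read_state(); x,y,z=s['eef_pos']; a=.1215; zz=2.9
def P(p): 
    q=proj("side",[x+np.cos(a)*p[0]-np.sin(a)*p[1],y+np.sin(a)*p[0]+np.cos(a)*p[1],p[2]+zz]); return tuple(((q-[240,170]+.5)*8-.5).astype(int))
def line(ps,c): cv2.polylines(im,[np.array([P(p) for p in ps])],False,c,1)
line([(-50,-20,30),(80,-19.5,30),(86,-13.5,30),(80,-7.5,30),(62,-7.5,30),(62,7.5,30),(80,7.5,30),(86,13.5,30),(80,19.5,30)],(0,200,0))
line([(-50,-20,20),(80,-19.5,20)],(0,200,0))
for pin,c in (((598.6,-47.9),(255,0,0)),((598.6,-49.5),(0,0,255))):
    q=[proj("side",[pin[0]+12*np.cos(t),pin[1]+12*np.sin(t),46]) for t in np.linspace(0,6.3,30)]
    cv2.polylines(im,[np.array([((k-[240,170]+.5)*8-.5) for k in q]).astype(int)],True,c,1)
cv2.imwrite("pics/s5o.png",im)
```

```text
(no output)
```

View pics/s5o.png

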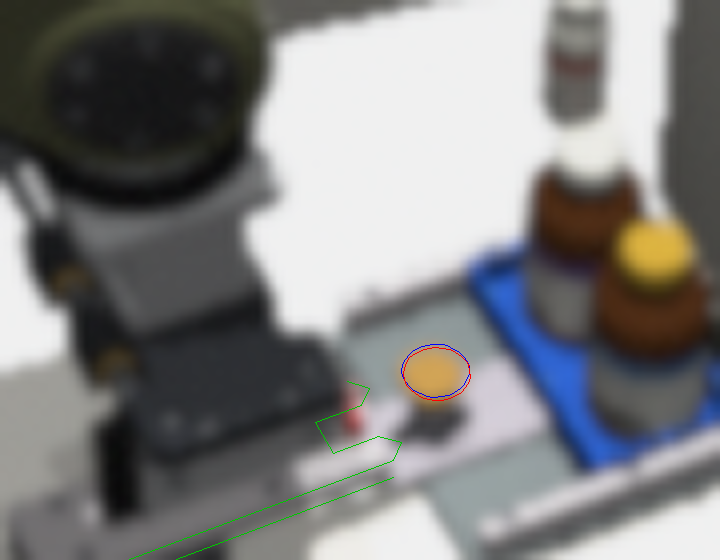

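```bash
python3 -m handwheel '[[0,0,0,0,0.0037,0.015,0],[0,0,0,0,0.0037,0.03,0],[0,0,0,0,0.0037,0.045,0],[0,0,0,0,0.0037,0.05,0],[0,0,0,0,0.0037,0.05,0]]' 40
cat > st.py <<'E'
from h import *
s=telemetry.read_state(); R=Rn.from_euler('xyz',s['eef_rot']).as_matrix()
p=s['eef_pos']; d=R[:,2]; print("clk",s['clock'],"adv",((p-[492.9,-62.4,50.8])@d).round(2),"lat",((p-[492.9,-62.4,50.8])@R[:,1]).round(2),"z",p[2].round(2),"F fwd/lat/z",(s['wrist_force']@d).round(2),(s['wrist_force']@R[:,1]).round(2),s['wrist_force'][2].round(2),"M",s['moment'].round(2),"head",np.arctan2(R[1,2],R[0,2]).round(4),"gap",s['finger_gap'].round(1))
E
python3 st.py
```

```text
clock: 6.85
eef_pos: [507.7, -59.5, 50.8]
eef_rot: [-0.746, 1.57, -0.624]
wrist_force: [-0.5, -0.2, -5.7]
finger_gap: 13.6Traceback (most recent call last):
  File "st.py", line 3, in <module>
    p=s['eef_pos']; d=R[:,2]; print("clk",s['clock'],"adv",((p-[492.9,-62.4,50.8])@d).round(2),"lat",((p-[492.9,-62.4,50.8])@R[:,1]).round(2),"z",p[2].round(2),"F fwd/lat/z",(s['wrist_force']@d).round(2),(s['wrist_force']@R[:,1]).round(2),s['wrist_force'][2].round(2),"M",s['moment'].round(2),"head",np.arctan2(R[1,2],R[0,2]).round(4),"gap",s['finger_gap'].round(1))
                                                                                                                                                                                                                                                                                                                                                     ^^^^^^^^^^^^^^^^^^^^^
AttributeError: 'float' object has no attribute 'round'
```

```bash
sed -i "s/s\['finger_gap'\].round(1)/round(s['finger_gap'],1)/" st.py
python3 -m handwheel '[[0,0,0,0,0,0.006,0],[0,0,0,0,0,0.013,0],[0,0,0,0,0,0.02,0],[0,0,0,0,0,0.02,0]]'; python3 st.py;  python3 -m handwheel '[[0,0,0,0,0,0.004,0],[0,0,0,0,0,0.008,0],[0,0,0,0,0,0.012,0]]'; python3 st.py
```

```text
clock: 7.35
eef_pos: [513.8, -58.8, 50.8]
eef_rot: [-0.67, 1.57, -0.549]
wrist_force: [0.4, 0.4, -5.1]
finger_gap: 13.9
clk 7.35 adv 21.18 lat 1.08 z 50.83 F fwd/lat/z 0.43 0.33 -5.07 M [ 0.07 -0.03 -0.01] head 0.1217 gap 13.9
clock: 7.72
eef_pos: [517.3, -58.3, 50.8]
eef_rot: [-1.631, 1.571, -1.509]
wrist_force: [-2.6, 0.7, -4.7]
finger_gap: 13.7
clk 7.725 adv 24.68 lat 1.11 z 50.77 F fwd/lat/z -2.52 1.0 -4.69 M [-0.03  0.5   0.04] head 0.1218 gap 13.7
```

```bash
python3 -m handwheel '[[0,0,0,0,0,0.003,0],[0,0,0,0,0,0.007,0],[0,0,0,0,0,0.01,0]]'; python3 st.py;  python3 -m handwheel '[[0,0,0,0,0,0.003,0],[0,0,0,0,0,0.007,0],[0,0,0,0,0,0.007,0]]'|head -1; python3 st.py
```

```text
clock: 8.1
eef_pos: [520.3, -57.9, 50.7]
eef_rot: [-2.033, 1.571, -1.912]
wrist_force: [-2.7, -1.4, -3.8]
finger_gap: 13.7
clk 8.1 adv 27.72 lat 1.12 z 50.75 F fwd/lat/z -2.86 -1.11 -3.82 M [0.01 0.49 0.03] head 0.1219 gap 13.7
clock: 8.48
clk 8.475 adv 29.79 lat 1.13 z 50.72 F fwd/lat/z -3.78 0.71 -3.7 M [-0.01  0.64 -0.02] head 0.1219 gap 13.9
```

```bash
for i in 1 2; do python3 -m handwheel '[[0,0,0,0,0,0.003,0],[0,0,0,0,0,0.007,0],[0,0,0,0,0,0.007,0]]'|head -1; python3 st.py; done
```

```text
clock: 8.85
clk 8.85 adv 31.9 lat 1.19 z 50.68 F fwd/lat/z -4.71 0.86 -2.77 M [0.1  0.73 0.05] head 0.1219 gap 13.9
clock: 9.22
clk 9.225 adv 34.0 lat 1.14 z 50.62 F fwd/lat/z -4.78 -0.28 -3.21 M [-0.07  0.89  0.04] head 0.1218 gap 13.6
```

```bash
for i in 1 2; do python3 -m handwheel '[[0,0,0,0,0,0.003,0],[0,0,0,0,0,0.007,0],[0,0,0,0,0,0.007,0]]'|head -1; python3 st.py; done; python3 -c "
from h import *
crop('side',240,170,90,70,8,'s6')"
```

```text
clock: 9.6
clk 9.6 adv 35.86 lat 1.21 z 50.39 F fwd/lat/z -4.96 0.1 -4.62 M [-0.04  1.01  0.04] head 0.1219 gap 13.4
clock: 9.98
clk 9.975 adv 37.63 lat 1.35 z 50.11 F fwd/lat/z -5.34 1.64 -4.05 M [0.1  1.09 0.05] head 0.122 gap 13.9
```

View pics/s6.png

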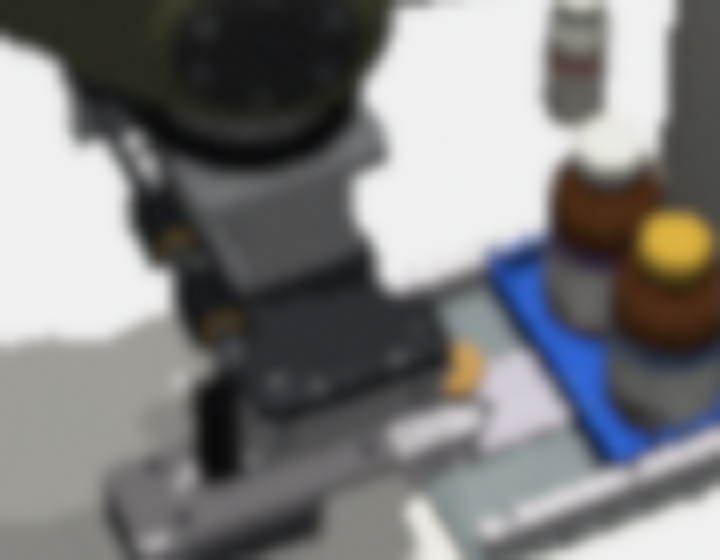

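```bash
for i in 1 2; do python3 -m handwheel '[[0,0,0,0,0,0.003,0],[0,0,0,0,0,0.005,0],[0,0,0,0,0,0.005,0]]'|head -1; python3 st.py; done
```

```text
clock: 10.4
clk 10.4 adv 38.8 lat 1.57 z 49.81 F fwd/lat/z -5.49 0.65 -5.25 M [0.25 1.09 0.08] head 0.1221 gap 13.9
clock: 10.78
clk 10.775 adv 39.96 lat 1.87 z 49.47 F fwd/lat/z -5.3 2.42 -4.5 M [0.36 1.07 0.19] head 0.1224 gap 13.7
```

```bash
sed -i 's/"gap"/"pitch,roll",(R[2,2]).round(4),R[2,1].round(4),"gap"/' st.py; for i in 1 2; do python3 -m handwheel '[[0,0,0,-0.002,0.002,0.003,0],[0,0,0,-0.002,0.002,0.006,0],[0,0,0,-0.002,0.002,0.006,0]]'|head -1; python3 st.py; done
```

```text
clock: 11.15
clk 11.15 adv 41.37 lat 2.63 z 49.67 F fwd/lat/z -5.23 0.62 -5.59 M [0.02 1.15 0.12] head 0.1225 pitch,roll -0.0057 0.0018 gap 14.0
clock: 11.52
clk 11.525 adv 42.61 lat 3.08 z 49.78 F fwd/lat/z -5.89 -2.2 -6.47 M [-0.54  1.3  -0.1 ] head 0.1222 pitch,roll -0.0073 0.0018 gap 13.6
```

```bash
for i in 1 2; do python3 -m handwheel '[[0,0,0,-0.001,0,0.003,0],[0,0,0,-0.001,0,0.006,0],[0,0,0,-0.001,0,0.006,0]]'|head -1; python3 st.py; done;  python3 -c "
from h import *
crop('side',240,170,90,70,8,'s7');crop('top',265,165,60,75,8,'t7')"
```

```text
clock: 11.9
clk 11.9 adv 43.98 lat 3.03 z 49.7 F fwd/lat/z -5.7 -0.59 -4.54 M [-0.37  1.13 -0.09] head 0.122 pitch,roll -0.0085 0.0019 gap 13.7
clock: 12.28
clk 12.275 adv 45.44 lat 2.98 z 49.63 F fwd/lat/z -4.93 -0.44 -5.27 M [-0.25  1.1  -0.05] head 0.122 pitch,roll -0.0095 0.0019 gap 14.1
```

View pics/s7.png

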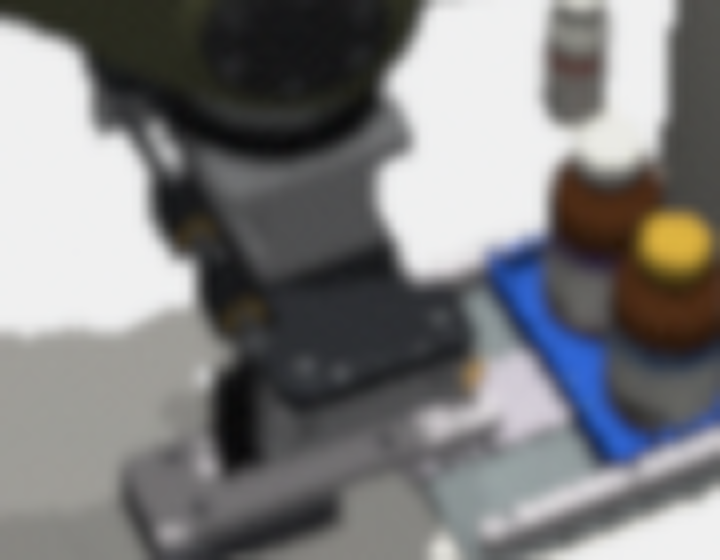

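View pics/t7.png

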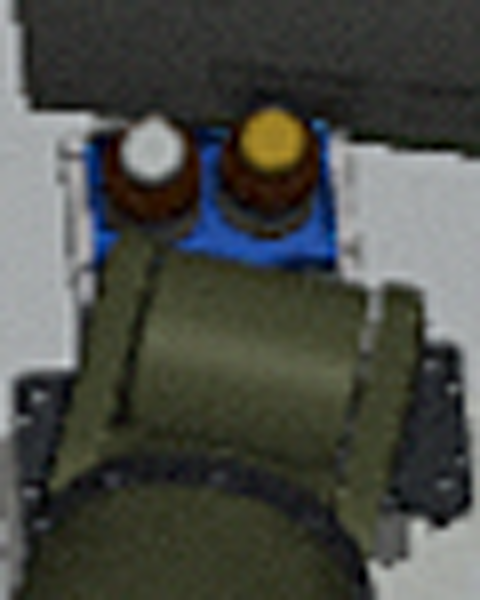

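```bash
for i in 1 2; do python3 -m handwheel '[[0,-0.002,0,-0.001,0,0.002,0],[0,-0.002,0,-0.001,0,0.005,0],[0,-0.002,0,-0.001,0,0.005,0]]'|head -1; python3 st.py; done
```

```text
clock: 12.75
clk 12.75 adv 46.5 lat 2.98 z 49.46 F fwd/lat/z -3.77 0.89 -6.77 M [-0.18  1.15 -0.06] head 0.1218 pitch,roll -0.0044 0.0022 gap 13.6
clock: 13.12
clk 13.125 adv 47.89 lat 3.01 z 49.53 F fwd/lat/z -3.76 -0.13 -8.11 M [-0.2   0.93 -0.07] head 0.1218 pitch,roll 0.0017 0.0022 gap 13.5
```

```bash
for i in 1 2; do python3 -m handwheel '[[0,0,0,0,0,0.002,0],[0,0,0,0,0,0.004,0],[0,0,0,0,0,0.004,0]]'|head -1; python3 st.py; done
```

```text
clock: 13.5
clk 13.5 adv 49.33 lat 2.97 z 49.63 F fwd/lat/z -2.69 0.13 -7.82 M [-0.09  0.63 -0.07] head 0.1218 pitch,roll 0.0023 0.0021 gap 14.0
clock: 13.88
clk 13.875 adv 51.05 lat 2.88 z 49.96 F fwd/lat/z 0.13 -1.18 -4.97 M [-0.16 -0.22 -0.06] head 0.1218 pitch,roll 0.0036 0.0018 gap 13.7
```

```bash
for i in 1 2; do python3 -m handwheel '[[0,0,0,0,0,0.002,0],[0,0,0,0,0,0.004,0],[0,0,0,0,0,0.004,0]]'|head -1; python3 st.py; done
```

```text
clock: 14.25
clk 14.25 adv 52.36 lat 2.85 z 49.98 F fwd/lat/z 0.66 -0.16 -4.72 M [-0.12 -0.15 -0.03] head 0.1218 pitch,roll 0.0038 0.0018 gap 13.9
clock: 14.62
clk 14.625 adv 53.61 lat 2.85 z 49.98 F fwd/lat/z 0.22 -0.47 -4.48 M [-0.15 -0.1  -0.03] head 0.1218 pitch,roll 0.0039 0.0017 gap 13.6
```

```bash
for i in 1 2; do python3 -m handwheel '[[0,0,0,0,0,0.002,0],[0,0,0,0,0,0.003,0],[0,0,0,0,0,0.003,0]]'|head -1; python3 st.py; done
```

```text
clock: 15.0
clk 15.0 adv 54.53 lat 2.85 z 49.97 F fwd/lat/z -0.49 -0.84 -5.41 M [-0.12 -0.03 -0.02] head 0.1218 pitch,roll 0.0039 0.0017 gap 13.9
clock: 15.38
clk 15.375 adv 54.93 lat 2.88 z 49.91 F fwd/lat/z -6.12 -0.29 -0.64 M [-0.29  1.03 -0.02] head 0.1218 pitch,roll 0.0025 0.0019 gap 14.0
```

```bash
python3 -m handwheel '[[0,0,0,0,0,0.0015,0],[0,0,0,0,0,0.003,0],[0,0,0,0,0,0.003,0]]'|head -1; python3 st.py; python3 -m handwheel '[[0,0,0,0,0,0.0015,0],[0,0,0,0,0,0.003,0],[0,0,0,0,0,0.003,0]]'|head -1; python3 st.py
```

```text
clock: 15.75
clk 15.75 adv 55.03 lat 2.89 z 49.76 F fwd/lat/z -6.63 -1.65 -1.24 M [-0.37  1.33 -0.06] head 0.1218 pitch,roll 0.0004 0.0022 gap 13.8
clock: 16.12
clk 16.125 adv 55.12 lat 2.9 z 49.61 F fwd/lat/z -8.18 -1.09 -1.12 M [-0.41  1.37 -0.04] head 0.1219 pitch,roll -0.0018 0.0024 gap 14.1
```

```bash
python3 -m handwheel '[[0,0,0,0,0,0.002,0],[0,0,0,0,0,0.004,0],[0,0,0,0,0,0.005,0],[0,0,0,0,0,0.005,0]]'|head -1; python3 st.py
```

```text
clock: 16.62
clk 16.625 adv 55.34 lat 2.9 z 49.4 F fwd/lat/z -11.85 -1.18 1.03 M [-0.48  2.   -0.07] head 0.1218 pitch,roll -0.0051 0.0028 gap 14.1
```

```bash
python3 -m handwheel '[[0,0,0,0,0,0.003,0],[0,0,0,0,0,0.005,0],[0,0,0,0,0,0.0065,0],[0,0,0,0,0,0.0075,0],[0,0,0,0,0,0.0075,0],[0,0,0,0,0,0.0075,0]]'|head -1; python3 st.py;python3 st.py
```

```text
clock: 17.38
clk 17.375 adv 55.58 lat 2.94 z 48.95 F fwd/lat/z -15.56 -2.22 2.03 M [-0.64  2.88 -0.1 ] head 0.1218 pitch,roll -0.0104 0.0034 gap 14.1
clk 17.375 adv 55.58 lat 2.94 z 48.95 F fwd/lat/z -15.56 -2.22 2.03 M [-0.64  2.88 -0.1 ] head 0.1218 pitch,roll -0.0104 0.0034 gap 14.1
```

```bash
python3 -m handwheel '[[0,0,0,0,0,0.004,0],[0,0,0,0,0,0.006,0],[0,0,0,0,0,0.0075,0],[0,0,0,0,0,0.0085,0],[0,0,0,0,0,0.0088,0],[0,0,0,0,0,0.0088,0],[0,0,0,0,0,0.0088,0]]'|head -1; python3 st.py
```

```text
clock: 18.25
clk 18.25 adv 55.82 lat 2.97 z 48.4 F fwd/lat/z -19.06 -1.21 4.37 M [-0.78  3.41 -0.13] head 0.1218 pitch,roll -0.0167 0.0042 gap 14.0
```

```bash
python3 -m handwheel '[[0,-0.003,0,-0.001,0,-0.004,0],[0,-0.005,0,-0.003,0,-0.012,0],[0,-0.005,0,-0.003,0,-0.02,0],[0,-0.005,0,-0.003,0,-0.02,0]]'|head -1; python3 st.py;  python3 -m handwheel '[[0,0,0,0,0,-0.006,0],[0,0,0,0,0,-0.013,0],[0,0,0,0,0,-0.02,0],[0,0,0,0,0,-0.02,0]]'|head -1; python3 st.py
```

```text
clock: 18.75
clk 18.75 adv 49.86 lat 2.92 z 49.58 F fwd/lat/z -0.82 -1.57 -5.08 M [-0.27 -0.   -0.07] head 0.1216 pitch,roll -0.0007 0.004 gap 13.7
clock: 19.25
clk 19.25 adv 43.76 lat 2.92 z 49.64 F fwd/lat/z 0.6 -1.54 -4.86 M [-0.22 -0.15 -0.14] head 0.1216 pitch,roll -0.0007 0.004 gap 13.5
```

```bash
python3 -m handwheel '[[0,0,0,0,0,-0.006,0],[0,0,0,0,0,-0.013,0],[0,0,0,0,0,-0.02,0],[0,0,0,0,0,-0.02,0]]'|head -1; python3 st.py;python3 -c "
from h import *
crop('side',240,170,90,70,8,'s8')"
```

```text
clock: 19.75
clk 19.75 adv 37.52 lat 2.91 z 49.66 F fwd/lat/z 0.29 -1.16 -4.37 M [-0.31 -0.15 -0.13] head 0.1215 pitch,roll -0.001 0.0041 gap 14.1
```

View pics/s8.png

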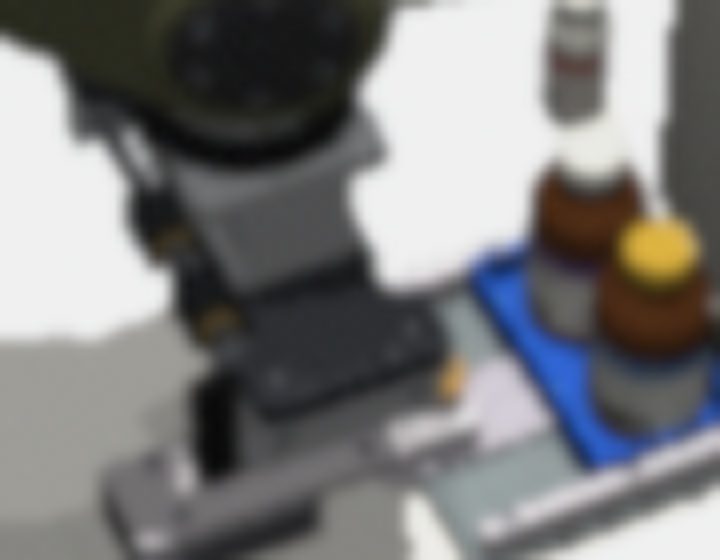

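```bash
python3 -m handwheel '[[0,0,0,0,0,-0.005,0],[0,0,0,0,0,-0.015,0],[0,0,0,0,0,-0.025,0],[0,0,0,0,0,-0.035,0],[0,0,0,0,0,-0.045,0],[0,0,0,0,0,-0.055,0],[0,0,0,0,0,-0.065,0],[0,0,0,0,0,-0.075,0],[0,0,0,0,0,-0.085,0],[0,0,0,0,0,-0.093,0],[0,0,0,0,0,-0.1,0],[0,0,0,0,0,-0.1,0]]'|head -1; python3 st.py; python3 -m handwheel '[[0,0,0,0,0,-0.006,0],[0,0,0,0,0,-0.012,0],[0,0,0,0,0,-0.017,0],[0,0,0,0,0,-0.017,0]]'|head -1; python3 st.py
```

```text
clock: 21.3
clk 21.3 adv 7.29 lat 2.9 z 49.69 F fwd/lat/z -0.5 -3.22 -4.76 M [-0.66 -0.15 -0.22] head 0.1215 pitch,roll -0.0016 0.0041 gap 13.6
clock: 21.8
clk 21.8 adv 2.01 lat 2.87 z 49.71 F fwd/lat/z 0.84 -3.23 -5.25 M [-0.68 -0.31 -0.28] head 0.1214 pitch,roll -0.0019 0.0041 gap 13.7
```

```bash
for i in 1 2; do python3 -m handwheel '[[0,0,0,0,-0.001,-0.005,0],[0,0,0,0,-0.001,-0.009,0],[0,0,0,0,-0.001,-0.009,0]]'|head -1; python3 st.py; done;python3 -c "
from h import *
crop('side',220,170,100,70,8,'s9');crop('top',265,165,60,75,8,'t9')"
```

```text
clock: 22.18
clk 22.175 adv -0.82 lat 2.66 z 49.72 F fwd/lat/z 1.56 -1.45 -3.6 M [-0.35 -0.28 -0.15] head 0.1215 pitch,roll -0.002 0.0042 gap 13.5
clock: 22.55
clk 22.55 adv -3.67 lat 2.46 z 49.73 F fwd/lat/z 1.05 -0.27 -4.5 M [-0.11 -0.33 -0.  ] head 0.1216 pitch,roll -0.0023 0.0044 gap 13.8
```

View pics/s9.png

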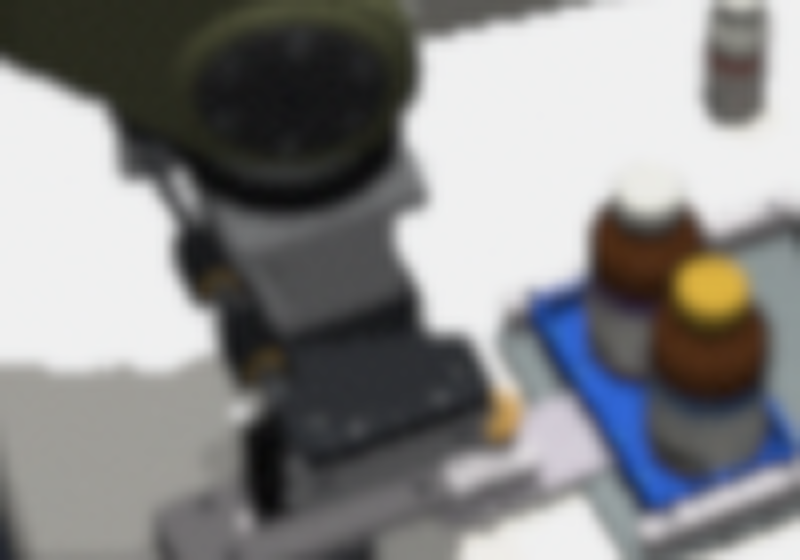

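View pics/t9.png

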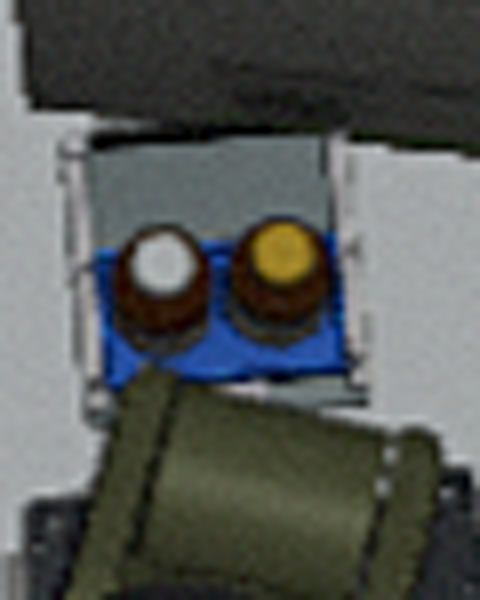

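```bash
for i in 1 2 3; do python3 -m handwheel '[[0,0,0,0,0,-0.002,0],[0,0,0,0,0,-0.005,0],[0,0,0,0,0,-0.005,0]]'|head -1; python3 st.py; done
```

```text
clock: 23.02
clk 23.025 adv -5.2 lat 2.43 z 49.73 F fwd/lat/z 0.93 -1.24 -6.02 M [-0.08 -0.48 -0.02] head 0.1215 pitch,roll -0.0024 0.0044 gap 13.9
clock: 23.4
clk 23.4 adv -6.09 lat 2.39 z 49.88 F fwd/lat/z 7.4 -0.41 -7.49 M [ 0.13 -1.4   0.01] head 0.1215 pitch,roll -0.0007 0.0042 gap 13.7
clock: 23.78
clk 23.775 adv -6.44 lat 2.38 z 50.07 F fwd/lat/z 11.77 0.14 -11.47 M [ 0.31 -2.16  0.03] head 0.1215 pitch,roll 0.0023 0.0038 gap 14.2
```

```bash
python3 -m handwheel '[[0,0,0,0,0,0.003,0],[0,0,0,0,0,0.005,0],[0,0,0,0.002,0,0.005,0],[0,0,0,0.004,0,0.005,0],[0,0,0,0.006,0,0.005,0],[0,0,0,0.006,0,0.005,0]]'|head -1; python3 st.py; python3 -m handwheel '[[0,0,0,0.001,0,0,0],[0,0,0,0.002,0,0,0],[0,0,0,0.002,0,0,0]]'|head -1; python3 st.py
```

```text
clock: 24.52
clk 24.525 adv -5.03 lat 2.41 z 48.19 F fwd/lat/z 0.68 0.3 -4.61 M [-0.11 -0.01 -0.02] head 0.1215 pitch,roll 0.002 0.0039 gap 13.8
clock: 24.9
clk 24.9 adv -4.93 lat 2.41 z 48.04 F fwd/lat/z -3.15 0.91 5.6 M [ 0.08  0.84 -0.05] head 0.1216 pitch,roll 0.0023 0.0038 gap 13.8
```

```bash
python3 -m handwheel '[[0,0,0,0,0,0,0.2],[0,0,0,0,0,0,0.4],[0,0,0,0,0,0,0.5],[0,0,0,0,0,0,0.5],[0,0,0,0,0,0,0.5]]'; python3 st.py; python3 -m handwheel '[[0,0,0,-0.02,0,0,0.5],[0,0,0,-0.06,0,0,0.5],[0,0,0,-0.12,0,0,0.5],[0,0,0,-0.2,0,-0.02,0.5],[0,0,0,-0.3,0,-0.08,0.5],[0,0,0,-0.35,0.1,-0.2,0.5],[0,0,0,-0.4,0.2,-0.3,0.5],[0,0,0,-0.4,0.3,-0.35,0.5],[0,0,0,-0.4,0.4,-0.35,0.5],[0,0,0,-0.4,0.4,-0.35,0.5]]'; python3 -c "
from h import *
crop('side',220,170,100,75,8,'s10');crop('top',265,165,75,90,6,'t10')"
```

```text
clock: 25.52
eef_pos: [487.7, -60.6, 48.0]
eef_rot: [1.018, 1.566, 1.14]
wrist_force: [0.2, -0.4, 1.1]
finger_gap: 46.7
clk 25.525 adv -4.91 lat 2.41 z 48.01 F fwd/lat/z 0.18 -0.45 1.09 M [ 0.   -0.01 -0.01] head 0.1216 pitch,roll 0.0023 0.0038 gap 46.7
clock: 26.78
eef_pos: [368.6, 46.3, 169.1]
eef_rot: [0.762, 1.565, 0.886]
wrist_force: [0.2, 0.6, 0.3]
finger_gap: 47.1
```

View pics/s10.png

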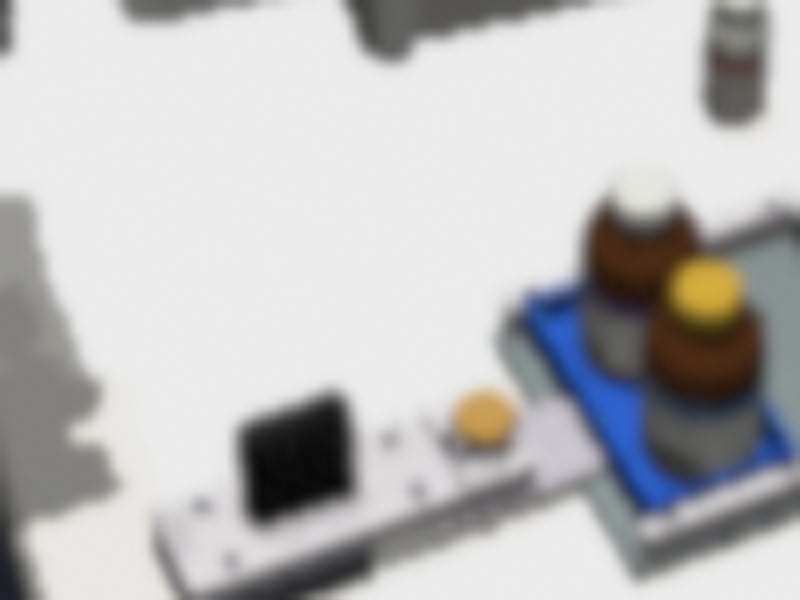

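View pics/t10.png

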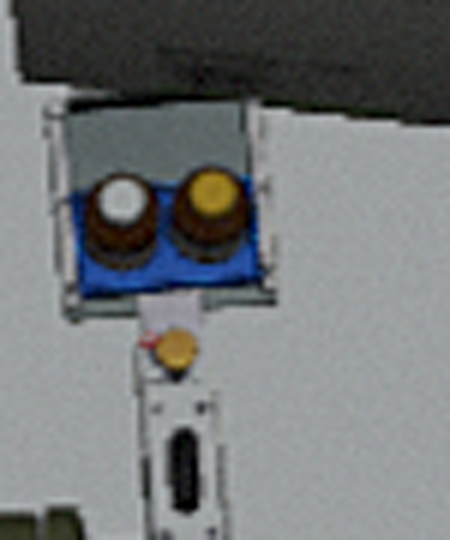

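```bash
python3 -c "
from h import *
order.sign_off()"
```

```text
the job is handed in; nothing more can be done
```

I hitched the puller to the carriage, pressed it home, drew the carriage to its front stop and let go. I handed the job in at about 27 s of the 72 s allowed; no verdict is reported.

**Hitching:** I held the puller by its grip about 2 mm up and pushed the hook onto the pin in small steps. The carriage reached its rear stop first. The latch then resisted with up to about 6 N, and the force dropped to zero as the pin passed it. The pin met the seat about 4 mm further in.

**Press home:** The wrist sensor read 15.6 N and then 19.1 N along the push, held for about a quarter of a second each. That is above the 14 N needed and below the 24 N limit.

**Drawing out:** The carriage followed the hook, which shows the latch was holding. The pull rose to about 12 N along the draw with a similar downward reading (about 16 N combined at the wrist, puller's weight included), so I took that as the front stop. The total travel of about 61 mm fits 50 mm of stroke plus the play in the hook. I then slackened it, set the puller down and released it.

**Last checks:** The final pictures show the puller standing on the worktop with the pin in its hook and the carriage fully out. Both bottles are upright and the gripper is clear.

**Uncertain points:**
- **Latch:** the pin's cap mostly hides it in the last pictures, so "shut" rests on the force drop and the carriage being pulled along.
- **Pin position:** it sat about 2 mm to the left of my camera estimate. The mouth guided it in, with about 3 N sideways at most.
- **Bystanders:** I did not measure the objects on the bench afterwards; the arm did not go near them.

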